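# Fold the socket flap and shut the toolbox

### The arm

A 6-joint arm with a two-finger parallel gripper is mounted at the origin on the work surface. World frame = base frame: x ahead of the robot, y to its left, z up, the work surface at z = 0. Lengths are in m, angles in rad, forces in N, time in s.
With the tool pointing down it reaches from about 0.25 to 0.775 m from the base axis. Payload 4 kg.
Tool frame: the origin (TCP) lies on the centre line of the jaws, within the pads' length; the fingertips stand 14 mm ahead of it and the grasp point (between the pads) lies 5 mm behind it (robot.tcp_to_tips is the distance from the TCP to the fingertips, in m); z points along the fingers, y is the line along which they close (so a half turn about z gives the same grasp; the last joint's range is limited). The gripper opens to 94 mm and grips with 3 to 60 N. Pads are 16 mm wide; open, the fingers measure 119 mm over their backs; the gripper's body (75 mm by 177 mm) begins 78 mm behind the grasp point.
Start: joints at [-1.29, 0.087, 1.371, -0, 1.684, -0.103], TCP at [0.206, -0.51, 0.22] pointing down, gripper open.
Joint ranges: [-3.1, 3.1], [-0.76, 2.03], [0.27, 2.55], [-1.08, 4.22], [0.17, 2.65], [-2.57, 2.57]. Speed limits (rad/s): [2.79, 2.79, 3.14, 3.14, 3.14, 3.14].

### API

Orientations are given as [roll, pitch, yaw] about the fixed x, y, z axes, in that order (R = Rz(yaw) Ry(pitch) Rx(roll)).
In Python, from bench import robot gives the robot as it stands.
- The arm moves only by the tool carry_out, never from a script. Its argument "increments" is a list of rows, each a list of 3 entries, a list of its own where there are three numbers: the closure in counts, from 0 (fully open) to 255 (shut), then the shift along the tool's x, y, z in mm, then the turn about the tool's z in degrees. In form: [[fingers, [dx, dy, dz], twist], ...]. A call has 1 to 8 rows; each row shifts and turns the commanded pose from where the row before left it, along the tool's axes as they then stand; what a row does not reach is not made up. A row lasts 1/10 s, in which the tool goes at most 50 mm and 8.59 degrees, less where a joint would pass 70% of its speed; a pose out of reach is approached as far as the arm can. A call with a gripper value outside its range is refused whole. The fingers move at their own pace and stop on an object; the grip force is fixed at half the most. Time passes only in rows, so rows that do not move let the fingers close. It gives the time, the measured TCP pose, the force, the opening and the grip force at its end, in the units of the state.
- robot.get_obs(): the state, without advancing time (a new reading comes with each control period).
- robot.snapshot(name): name is "scene" or "top"; returns the picture (480x640x3 uint8, blue, green, red); there is no depth.
- robot.get_calibration(name): a dict with "vfov" (degrees; the focal length in pixels is half the picture's height over the tangent of half this angle, whatever the lens; pixels are square), "cx", "cy" (the principal point, pixels), "T" (4x4, takes a point from camera to world coordinates). Camera axes: x right, y down, z forward; pixel columns grow to the right and rows downward; lengths in m; the calibration is good to about 2 mm. A picture is of the moment at which its call begins. get_calibration takes no time and is no camera call.
- robot.close_job(): hands the job in; it is judged then, once.
The state is a dict: "time": time; "joint_positions": joint angles; "qvel": joint speeds; "joint_torque": joint torques, N m; "tool_pos": TCP position; "ee_rot": TCP orientation; "wrist_force": force on the tool from outside, world axes, zero at the start; "wrist_torque": the same for the moment, N m; "width": finger opening in m; "finger_force": force on a finger pad.
Only numpy, scipy, OpenCV 4.12 (cv2) and the standard library are available. Lean on these libraries where they do the work, as an engineer would, in place of code of your own. Each camera call takes 0.05 s, during which the arm holds its last target. There are 200 camera calls.

### The job

Pack up the red toolbox on the bench: first fold the standing yellow flap down flat over the socket tray, then swing the toolbox lid over it until it is fully shut, easing it down rather than slamming it. Only push with the fingers on the outer faces of flap and lid, do not pinch them or press on their inner sides, and leave the loose sockets in the open wells and everything else on the bench where they are.

Things in the scene. Friction and masses are not known exactly. Their poses are not given: they have to be found in the camera images.
- toolbox: red steel toolbox, fixed, 190 mm deep (its x), 280 wide (its y), 110 high, walls 5 mm; origin at the centre of its underside on the bench, z up, x from its front wall to its rear wall (roughly away from the robot). Front left quarter (its +y side): black tray of sockets (tops 78 mm above the bench) under the flap; the rest: open wells
- flap (a joint): angle (rad) of the yellow flap: 0 = folded flat over the socket tray (its stop), 1.3 to 1.6 at the start = standing; limit 1.75. Stiff hinge (about 0.12 N m), stays where left. Flap 85 mm from hinge to free edge, 80 wide, 4 thick. It folds away from the toolbox's front wall; its outer face looks to the front when it stands and up when it lies
- flap_hinge (a point): middle of the flap's hinge line, which runs along the toolbox's y, 50 mm in front of the toolbox's centre, 70 mm to its left (+y) (45 mm behind the outside of the front wall) and 92 mm above the bench; axes turn with the flap: x along the flap to its free edge, z out of its outer face, which lies 4 mm above this point along z
- flap_edge (a point): middle of the flap's free edge, on its outer face, 85 mm from the hinge. The inner face, which ends up underneath, carries a 3 mm black panel (40 x 50 mm) that the fingers must not press
- lid (a joint): angle (rad) of the red lid: 0 = fully shut on the rim (its stop), 1.42 to 1.7 at the start = standing open; limit 1.85. Stiff hinge (about 0.7 N m), stays where left. Lid 190 mm from hinge to free edge, 284 wide, 8 thick. It swings to the toolbox's front; its outer face looks to the rear, away from the robot, while it stands and up when shut. A standing flap blocks it
- lid_hinge (a point): middle of the lid's hinge line, which runs along the toolbox's y on the rear rim, 95 mm behind the toolbox's centre and 110 mm above the bench; axes turn with the lid: -x along the lid to its free edge, z out of its outer face, which lies 8 mm above this point along z
- lid_edge (a point): middle of the lid's free edge, on its outer face, 190 mm from the hinge. The inner face carries a 6 mm grey felt panel (130 x 220 mm) that the fingers must not press
- socket_a_center (a point): loose long steel socket, 26 mm across, 63 mm tall, standing in an open well of the toolbox; point at its centre; leave alone
- socket_b_center (a point): loose long steel socket, 31 mm across, 63 mm tall, standing in an open well of the toolbox; point at its centre; leave alone
- spray_can: blue spray can, 60 mm across, 190 mm tall, standing beside the toolbox; origin at its underside; leave alone
- bolt_jar: glass jar with red cap, 68 mm across, 90 mm tall, standing beside the toolbox; origin at its underside; leave alone
- mug: blue mug, 80 mm across, 90 mm tall, standing beside the toolbox; origin at its underside; leave alone
- screwdriver: orange-handled screwdriver lying on the bench in front of the toolbox; leave alone
- wrench: steel wrench lying on the bench to the left; leave alone
- hammer: hammer lying on the bench to the right; leave alone

How it is judged:
By the outcome, as a careful person would: the job done as asked, in the order asked, and still so for the second after the job is handed in, with the robot touching nothing.
It also fails if it takes over 54 s, if anything falls off the work surface, if the arm or the gripper's body presses on something with over 40 N, if the wrist force passes 120 N, or if a joint passes its speed limit or range.

## Working session

There is one attempt and no reset: what is moved stays moved. The work goes in short steps, Python scripts to look and compute and a tool call to move; the robot and the scene stay as the last step left them, time stands still between calls to the robot, and variables do not carry over. Pictures are saved under pics/ and viewed, at most 10 in all, crops included, and the job is handed in when it is done.

Besides the shell and the picture viewer there is one more tool, called as name(argument=value, ...), one argument or row to a line, values as JSON. carry_out: Moves the arm, as the interface text tells. Its arguments: {"type":"object","properties":{"increments":{"type":"array","items":{"type":"array"}}},"required":["increments"]}

```bash
ls; mkdir -p pics; python3 - <<'E'
from bench import robot
import cv2
for n in("scene","top"):
    cv2.imwrite(f"pics/{n}0.png",robot.snapshot(n)); c=robot.get_calibration(n); print(n,c)
print(robot.get_obs())
E
```

```text
pics
scene {'vfov': 50.06726947396953, 'cx': 317.2459635211416, 'cy': 239.94564220377183, 'T': array([[-9.79753838e-01,  1.31832818e-01, -1.50673571e-01,
         8.42554269e-01],
       [ 2.00205926e-01,  6.44910041e-01, -7.37569404e-01,
         1.20168969e+00],
       [-6.49539303e-05, -7.52802196e-01, -6.58246800e-01,
         1.17520102e+00],
       [ 0.00000000e+00,  0.00000000e+00,  0.00000000e+00,
         1.00000000e+00]])}
top {'vfov': 45.00103326449488, 'cx': 325.079630011982, 'cy': 249.97108221310788, 'T': array([[-6.09037875e-03, -9.97521051e-01,  7.01046298e-02,
         4.71101061e-01],
       [-9.99936419e-01,  5.40978133e-03, -9.89407924e-03,
        -4.07619670e-04],
       [ 9.49030161e-03, -7.01604312e-02, -9.97490575e-01,
         1.74532666e+00],
       [ 0.00000000e+00,  0.00000000e+00,  0.00000000e+00,
         1.00000000e+00]])}
{'time': 0.1, 'joint_positions': array([-1.29010269e+00,  8.78598109e-02,  1.37206988e+00, -2.61406808e-05,
        1.68361484e+00, -1.03104729e-01]), 'qvel': array([ 0.00037585, -0.00114285, -0.00376136, -0.00120526,  0.00051237,
        0.00217269]), 'joint_torque': array([ 1.19427310e-03, -3.41248941e+01, -3.03302228e+01,  7.19597214e-02,
        3.03788879e-02, -1.02009324e-04]), 'tool_pos': array([ 0.20580074, -0.50954459,  0.2184497 ]), 'ee_rot': array([-3.13964846e+00, -1.75049847e-04,  3.83795275e-01]), 'wrist_force': array([ 0.63102593, -0.06398204, -0.18580083]), 'wrist_torque': array([-0.01785298,  0.01846609, -0.00994145]), 'finger_force': 0.0, 'width': 0.09410865826730823}
```

View pics/scene0.png

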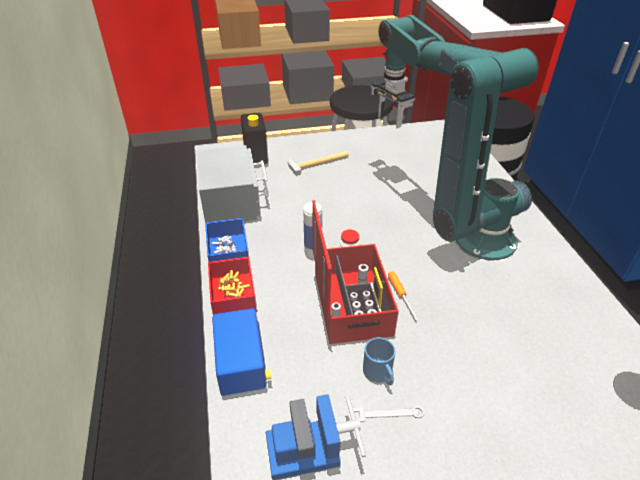

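View pics/top0.png

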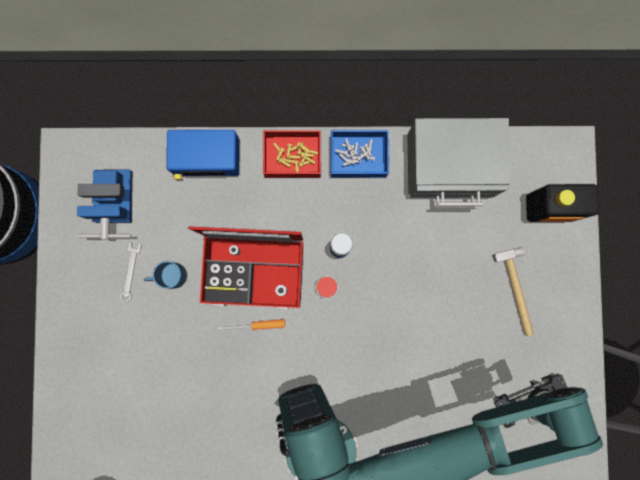

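The scene view shows the box at about (355,295) and the lid standing at (318,240). In the top view the box spans about (203–302, 230–306), with the can, jar and mug beside it. I'll zoom in next.

```bash
python3 - <<'E'
import cv2
a=cv2.imread("pics/top0.png")[215:315,180:310];cv2.imwrite("pics/c1.png",cv2.resize(a,None,fx=6,fy=6,interpolation=cv2.INTER_CUBIC))
a=cv2.imread("pics/scene0.png")[195:345,295:425];cv2.imwrite("pics/c2.png",cv2.resize(a,None,fx=4,fy=4,interpolation=cv2.INTER_CUBIC))
E
```

```text
(no output)
```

View pics/c1.png

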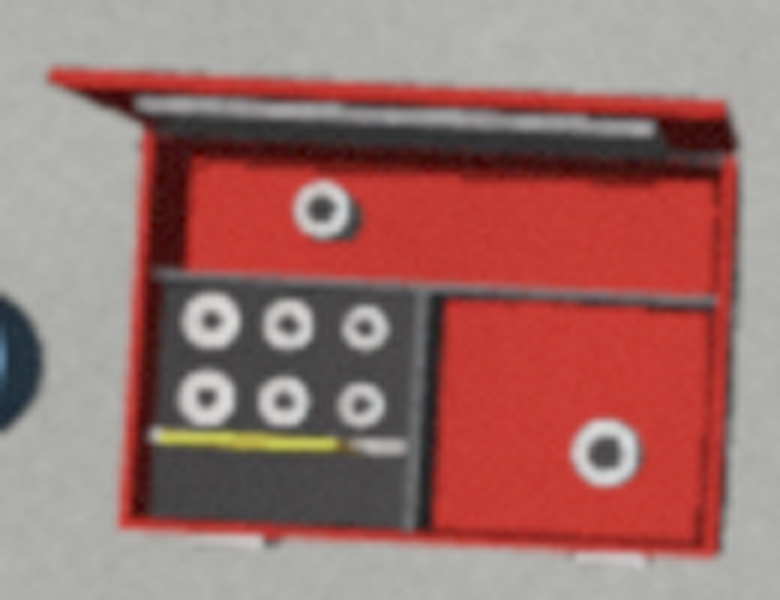

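View pics/c2.png

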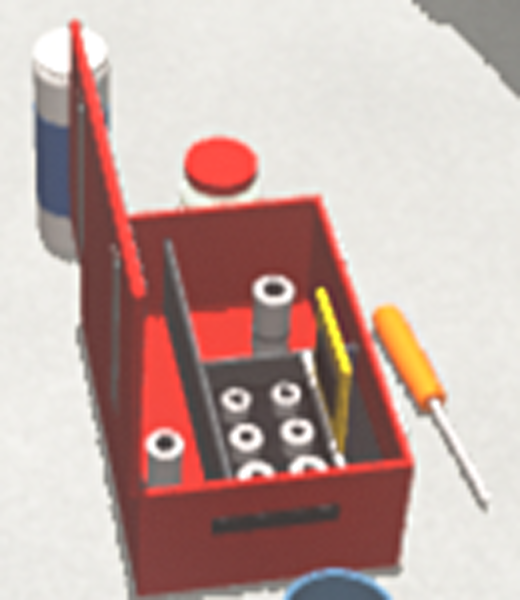

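```bash
cat > h.py <<'E'
import numpy as np
from bench import robot
from scipy.optimize import least_squares
C={n:robot.get_calibration(n) for n in("scene","top")}
def proj(n,p):
    c=C[n];q=np.linalg.inv(c["T"])@np.r_[p,1];f=240/np.tan(np.radians(c["vfov"]/2))
    return np.array([c["cx"]+f*q[0]/q[2],c["cy"]+f*q[1]/q[2]])
def box(x,p):
    c,s=np.cos(x[2]),np.sin(x[2]);return np.array([x[0]+c*p[0]-s*p[1],x[1]+s*p[0]+c*p[1],p[2]])
def lid(a,y,d=190,z=8):return [95-d*np.cos(a)+z*np.sin(a),y,110+d*np.sin(a)+z*np.cos(a)]
def flap(a,y,d=85,z=4):return [-50+d*np.cos(a)-z*np.sin(a),70+y,92+d*np.sin(a)+z*np.cos(a)]
E
python3 - <<'E'
from h import *
T=lambda u,v:("top",180+u/6,215+v/6)
S=lambda u,v:("scene",295+u/4,195+v/4)
obs=[(T(122,528),lambda x:[-95,140,110]),(T(716,552),lambda x:[-95,-140,110]),(T(737,152),lambda x:[95,-140,110]),
(S(320,197),lambda x:[-95,-140,110]),(S(412,462),lambda x:[-95,140,110]),(S(398,568),lambda x:[-95,140,0]),(S(140,593),lambda x:[95,140,0]),
(T(50,70),lambda x:lid(x[3],142)),(T(727,103),lambda x:lid(x[3],-142)),(S(73,22),lambda x:lid(x[3],-142,190,4)),(S(138,290),lambda x:lid(x[3],142,190,4)),
(T(156,437),lambda x:flap(x[4],40,85,2)),(T(340,445),lambda x:flap(x[4],-40,85,2)),(S(320,290),lambda x:flap(x[4],-40,85,2)),(S(350,368),lambda x:flap(x[4],40,85,2))]
def r(x):return np.concatenate([proj(o[0],box(x,np.array(m(x))/1e3))-o[1:] for o,m in obs])
s=least_squares(r,[.5,.15,0,1.5,1.4],loss="soft_l1");print(s.x);print(r(s.x).reshape(-1,2).round(1))
x=s.x
for n,p in(("hinge",flap(0,0,0,0)),("flapedge",flap(x[4],0)),("lidedge",lid(x[3],0)),("lidhinge",[95,0,110])):print(n,box(x,np.array(p)/1e3).round(4))
from scipy.optimize import fsolve
# can, jar, mug positions (tops)
for n,u,v,z in(("can",341,243,.19),("jar",327,287,.09),("mug",171,274,.09)):
    print(n,fsolve(lambda p:proj("top",[p[0],p[1],z])-[u,v],[.5,.1]))
E
```

```text
[ 0.5270618   0.19198483 -0.0550896   1.5581235   1.56666882]
[[-1.  -0.4]
 [-0.3  0.5]
 [-0.3 -0.2]
 [-0.  -1.5]
 [ 0.6 -0.4]
 [ 0.1 -1.4]
 [-0.9  0.2]
 [-0.5 -0.9]
 [ 0.1 -0.8]
 [ 0.7 -1.7]
 [ 1.   0.3]
 [ 0.4 -0.3]
 [-0.6 -0.2]
 [ 0.5 -1.3]
 [-0.1 -0.1]]
hinge [0.481  0.2646 0.092 ]
flapedge [0.4773 0.2648 0.177 ]
lidedge [0.6275 0.1864 0.3001]
lidhinge [0.6219 0.1868 0.11  ]
can [ 0.59900539 -0.05884236]
jar [ 0.48156459 -0.02165807]
mug [0.52120157 0.42252425]
```

The fit puts the box at (0.527, 0.192) with yaw -0.055, and both lid and flap at about 1.56 rad. Next I'll close the fingers, line the tool up with the box and travel.

carry_out(
  increments=[
    [255, [0, 0, 0], 8.38],
    [255, [0, 0, 0], 8.38],
    [255, [0, 0, 0], 8.38],
    [255, [12, -46, 0], 0],
    [255, [12, -46, 0], 0],
    [255, [12, -46, 0], 0],
    [255, [12, -46, 0], 0],
    [255, [12, -46, 0], 0],
  ],
)

```text
time: 0.9
tool_pos: [0.2785, -0.2817, 0.2189]
ee_rot: [-3.141, 0.0, -0.056]
wrist_force: [0.2, 0.1, 1.0]
width: 0.0334
finger_force: 0.0
```

carry_out(
  increments=[
    [255, [12, -46, 0], 0],
    [255, [12, -46, 0], 0],
    [255, [12, -46, 0], 0],
    [255, [12, -46, 0], 0],
    [255, [12, -46, 0], 0],
    [255, [12, -46, 0], 0],
    [255, [12, -46, 0], 0],
    [255, [12, -46, 0], 0],
  ],
)

```text
time: 1.7
tool_pos: [0.3944, 0.0806, 0.2193]
ee_rot: [3.141, -0.0, -0.055]
wrist_force: [1.3, -0.9, -0.4]
width: 0.0
finger_force: 0.0
```

```bash
cat >> h.py <<'E'
X=[0.52706,0.19198,-0.05509]
def where():
    o=robot.get_obs();d=(o["tool_pos"][:2]-X[:2]);c,s=np.cos(X[2]),np.sin(X[2])
    print("t",round(o["time"],2),"box xyz mm",(np.array([c*d[0]+s*d[1],-s*d[0]+c*d[1],o["tool_pos"][2]])*1e3).round(1),"rot",o["ee_rot"].round(4),"F",o["wrist_force"].round(1),o["width"].round(4))
E
python3 -c "from h import *;where()"
```

```text
Traceback (most recent call last):
  File "h.py", line 15, in where
    print("t",round(o["time"],2),"box xyz mm",(np.array([c*d[0]+s*d[1],-s*d[0]+c*d[1],o["tool_pos"][2]])*1e3).round(1),"rot",o["ee_rot"].round(4),"F",o["wrist_force"].round(1),o["width"].round(4))
                                                                                                                                                                                ^^^^^^^^^^^^^^^^
AttributeError: 'float' object has no attribute 'round'
```

carry_out(
  increments=[
    [255, [11, -47, 0], 0],
    [255, [11, -47, 0], 0],
    [255, [11, -47, 0], 0],
    [255, [11, -47, 0], 0],
    [255, [0, 0, 25], 0],
    [255, [0, 0, 25], 0],
    [255, [0, 0, 0], 0],
    [255, [0, 0, 0], 0],
  ],
)

```text
time: 2.5
tool_pos: [0.4484, 0.2636, 0.169]
ee_rot: [3.141, 0.002, -0.055]
wrist_force: [1.3, 0.4, 1.8]
width: 0.0004
finger_force: 0.0
```

```bash
sed -i 's/o\["width"\].round(4)/round(float(o["width"]),4)/' h.py; python3 - <<'E'
from h import *
import cv2
where()
a=robot.snapshot("scene")[150:345,275:455];cv2.imwrite("pics/c3.png",cv2.resize(a,None,fx=3,fy=3,interpolation=cv2.INTER_CUBIC))
# flap path TCP (box mm), finger half 8, tips 14
for a in np.linspace(1.567,0,17):
    p=flap(a,0,63);print(round(a,2),round(p[0]-8,1),round(p[2]+14,1))
E
```

```text
t 2.5 box xyz mm [-82.5  67.2 169. ] rot [ 3.1407e+00  1.5000e-03 -5.5100e-02] F [1.3 0.4 1.8] 0.0004
1.57 -61.8 169.0
1.47 -55.6 169.1
1.37 -49.4 168.5
1.27 -43.4 167.4
1.18 -37.4 165.7
1.08 -31.7 163.4
0.98 -26.2 160.5
0.88 -21.0 157.2
0.78 -16.2 153.3
0.69 -11.8 149.0
0.59 -7.8 144.3
0.49 -4.3 139.2
0.39 -1.3 133.8
0.29 1.1 128.1
0.2 3.0 122.2
0.1 4.3 116.1
0.0 5.0 110.0
```

View pics/c3.png

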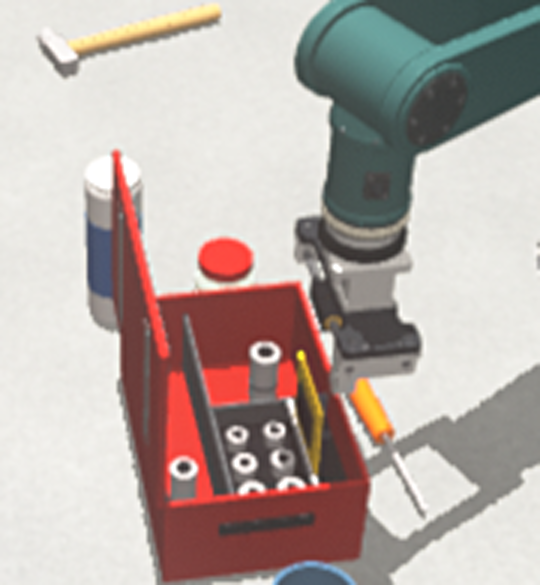

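The fingers are just in front of the yellow flap, with the tip at about crop (345,385), as intended. Now I'll push along the arc.

carry_out(
  increments=[
    [255, [10, 0, 0], 0],
    [255, [10, 0, 0], 0],
    [255, [6, 0, 0], 0],
    [255, [6, 0, 0.5], 0],
    [255, [6, 0, 1], 0],
    [255, [6, 0, 2], 0],
    [255, [6, 0, 2], 0],
    [255, [5.5, 0, 3], 0],
  ],
)

```text
time: 3.35
tool_pos: [0.5049, 0.2607, 0.1608]
ee_rot: [3.142, -0.0, -0.055]
wrist_force: [-1.6, -0.4, 1.8]
width: 0.0006
finger_force: 1.0
```

carry_out(
  increments=[
    [255, [5, 0, 3.5], 0],
    [255, [5, 0, 4], 0],
    [255, [4.5, 0, 4], 0],
    [255, [4, 0, 5], 0],
    [255, [3.5, 0, 5], 0],
    [255, [3, 0, 5.5], 0],
    [255, [2.5, 0, 5.5], 0],
    [255, [2, 0, 6], 0],
  ],
)

```text
time: 4.15
tool_pos: [0.5339, 0.2591, 0.1219]
ee_rot: [3.142, -0.0, -0.055]
wrist_force: [0.1, 0.1, 1.2]
width: 0.0005
finger_force: 0.7
```

```bash
python3 - <<'E'
from h import *
import cv2
where()
a=robot.snapshot("scene")[200:345,295:425];cv2.imwrite("pics/c4.png",cv2.resize(a,None,fx=4,fy=4,interpolation=cv2.INTER_CUBIC))
E
```

```text
t 4.15 box xyz mm [  3.1  67.4 121.9] rot [ 3.1415 -0.     -0.0551] F [0.1 0.1 1.2] 0.0005
```

View pics/c4.png

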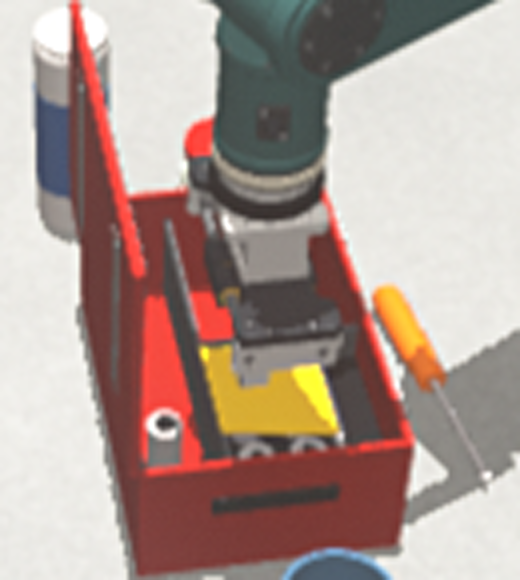

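The flap has followed and is nearly flat (yellow at crop (260,400)). I'll press it down to its stop.

carry_out(
  increments=[
    [255, [1.5, 0, 5], 0],
    [255, [1, 0, 5], 0],
    [255, [0, 0, 3], 0],
    [255, [0, 0, 2], 0],
    [255, [0, 0, 1], 0],
    [255, [0, 0, 0], 0],
  ],
)

```text
time: 4.8
tool_pos: [0.536, 0.259, 0.11]
ee_rot: [-3.141, -0.001, -0.055]
wrist_force: [-5.6, -2.5, 13.8]
width: 0.0005
finger_force: 6.7
```

The flap is on its stop: 14 N at TCP z 0.110, which matches the model. Next I'll rise, go over the lid and come down behind it.

carry_out(
  increments=[
    [255, [0, 0, -20], 0],
    [255, [0, 0, -40], 0],
    [255, [0, 0, -45], 0],
    [255, [0, 0, -45], 0],
    [255, [0, 0, -45], 0],
    [255, [0, 0, -45], 0],
    [255, [0, 0, 0], 0],
  ],
)

```text
time: 5.5
tool_pos: [0.5379, 0.2596, 0.355]
ee_rot: [-3.136, -0.014, -0.055]
wrist_force: [0.4, -0.3, 1.0]
width: 0.0005
finger_force: 0.0
```

```bash
python3 - <<'E'
from h import *
where()
import cv2
cv2.imwrite("pics/top2.png",robot.snapshot("top"))
a=robot.snapshot("scene")[150:345,275:455];cv2.imwrite("pics/c5.png",cv2.resize(a,None,fx=3,fy=3,interpolation=cv2.INTER_CUBIC))
E
```

```text
t 5.5 box xyz mm [  7.1  68.1 355. ] rot [-3.1358 -0.014  -0.055 ] F [ 0.4 -0.3  1. ] 0.0005
```

View pics/c5.png

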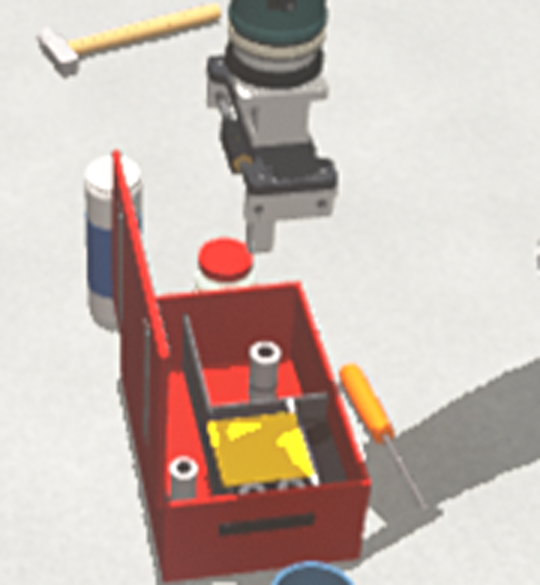

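The flap lies flat (yellow at crop (260,450)). Now over the lid.

carry_out(
  increments=[
    [255, [35, 18, 0], 0],
    [255, [35, 18, 0], 0],
    [255, [35, 18, 0], 0],
    [255, [27, 14, 0], 0],
    [255, [0, 0, 0], 0],
    [255, [0, 0, 0], 0],
  ],
)

```text
time: 6.2
tool_pos: [0.6642, 0.1835, 0.3428]
ee_rot: [3.14, 0.006, -0.056]
wrist_force: [-0.4, 0.5, -0.1]
width: -0.0002
finger_force: 0.0
```

```bash
python3 -c "from h import *;where();print(robot.get_obs()['joint_positions'].round(3))"
```

```text
t 6.2 box xyz mm [137.4  -0.9 342.8] rot [ 3.1405  0.0059 -0.0557] F [-0.4  0.5 -0.1] -0.0002
[0.187 0.446 0.685 0.    2.017 1.814]
```

carry_out(
  increments=[
    [255, [0, 0, 25], 0],
    [255, [0, 0, 25], 0],
    [255, [0, 0, 19], 0],
    [255, [0, 0, 0], 0],
    [255, [-10, 0, 0], 0],
    [255, [-8, 0, 0], 0],
    [255, [0, 0, 0], 0],
  ],
)

```text
time: 6.9
tool_pos: [0.6453, 0.1857, 0.2798]
ee_rot: [-3.141, -0.003, -0.054]
wrist_force: [-0.2, -0.2, -0.3]
width: 0.0004
finger_force: 0.0
```

```bash
python3 - <<'E'
from h import *
where()
A=np.r_[np.linspace(1.558,.3,20),np.linspace(.25,0,10)];P=np.array([[lid(a,0,150)[0]+8,lid(a,0,150)[2]+14] for a in A])
for a,p,d in zip(A[1:],P[1:],np.diff(P,axis=0)):print(round(a,3),p.round(1),d.round(1))
E
```

```text
t 6.9 box xyz mm [118.4   0.3 279.8] rot [-3.1407e+00 -2.7000e-03 -5.3600e-02] F [-0.2 -0.2 -0.3] 0.0004
1.492 [ 99.1 274.2] [-9.9  0.1]
1.426 [ 89.2 273.6] [-9.9 -0.6]
1.359 [ 79.3 272.3] [-9.9 -1.2]
1.293 [ 69.6 270.4] [-9.8 -1.9]
1.227 [ 60.  267.9] [-9.6 -2.5]
1.161 [ 50.5 264.8] [-9.4 -3.2]
1.095 [ 41.3 261. ] [-9.2 -3.8]
1.028 [ 32.4 256.6] [-8.9 -4.4]
0.962 [ 23.8 251.6] [-8.6 -5. ]
0.896 [ 15.5 246.1] [-8.3 -5.5]
0.83 [  7.6 240.1] [-7.9 -6.1]
0.763 [2.000e-01 2.335e+02] [-7.5 -6.6]
0.697 [ -6.9 226.5] [-7. -7.]
0.631 [-13.4 219. ] [-6.5 -7.5]
0.565 [-19.4 211. ] [-6.  -7.9]
0.499 [-24.9 202.8] [-5.5 -8.3]
0.432 [-29.8 194.1] [-4.9 -8.6]
0.366 [-34.2 185.2] [-4.3 -8.9]
0.3 [-37.9 176. ] [-3.7 -9.2]
0.25 [-40.4 168.9] [-2.4 -7.1]
0.222 [-41.5 164.9] [-1.2 -4. ]
0.194 [-42.6 160.8] [-1.1 -4. ]
0.167 [-43.6 156.8] [-1.  -4.1]
0.139 [-44.4 152.7] [-0.9 -4.1]
0.111 [-45.2 148.6] [-0.7 -4.1]
0.083 [-45.8 144.5] [-0.6 -4.1]
0.056 [-46.3 140.3] [-0.5 -4.1]
0.028 [-46.7 136.2] [-0.4 -4.2]
0.0 [-47. 132.] [-0.3 -4.2]
```

carry_out(
  increments=[
    [255, [-9, 0, 2], 0],
    [255, [-10, 0, 1], 0],
    [255, [-10, 0, 1], 0],
    [255, [-10, 0, 1.5], 0],
    [255, [-10, 0, 2], 0],
    [255, [-9.5, 0, 2.5], 0],
    [255, [-9.5, 0, 3], 0],
    [255, [-9, 0, 4], 0],
  ],
)

```text
time: 7.7
tool_pos: [0.5708, 0.1893, 0.2637]
ee_rot: [-3.14, -0.008, -0.055]
wrist_force: [2.1, -0.9, 4.2]
width: 0.0005
finger_force: 1.8
```

```bash
python3 -c "from h import *;where()"
```

```text
t 7.7 box xyz mm [ 43.8  -0.3 263.7] rot [-3.14   -0.0079 -0.0551] F [ 2.1 -0.9  4.2] 0.0005
```

In contact and on the arc. Continuing.

carry_out(
  increments=[
    [255, [-9, 0, 4.5], 0],
    [255, [-8.5, 0, 5], 0],
    [255, [-8, 0, 5.5], 0],
    [255, [-8, 0, 6], 0],
    [255, [-7.5, 0, 6.5], 0],
    [255, [-7, 0, 7], 0],
    [255, [-6.5, 0, 7.5], 0],
    [255, [-6, 0, 8], 0],
  ],
)

```text
time: 8.5
tool_pos: [0.5081, 0.1925, 0.2094]
ee_rot: [3.141, 0.001, -0.055]
wrist_force: [-0.6, 0.9, 2.8]
width: 0.0002
finger_force: 1.1
```

```bash
python3 -c "from h import *;where()"
```

```text
t 8.5 box xyz mm [-18.9  -0.5 209.4] rot [ 3.1415e+00  1.1000e-03 -5.4800e-02] F [-0.6  0.9  2.8] 0.0002
```

carry_out(
  increments=[
    [255, [-5.5, 0, 8], 0],
    [255, [-4.5, 0, 8], 0],
    [255, [-4, 0, 8], 0],
    [255, [-3, 0, 7], 0],
    [255, [-2, 0, 6], 0],
    [255, [-1.5, 0, 5], 0],
    [255, [-1.5, 0, 5], 0],
    [255, [-1, 0, 4], 0],
  ],
)

```text
time: 9.3
tool_pos: [0.4858, 0.1936, 0.1589]
ee_rot: [3.141, 0.001, -0.055]
wrist_force: [-0.3, 0.3, 2.8]
width: 0.0005
finger_force: 0.8
```

```bash
python3 -c "from h import *;where()"
```

```text
t 9.3 box xyz mm [-41.3  -0.7 158.9] rot [ 3.1412e+00  5.0000e-04 -5.5100e-02] F [-0.3  0.3  2.8] 0.0005
```

Angle is about 0.18. Easing it down slowly.

carry_out(
  increments=[
    [255, [-1, 0, 3], 0],
    [255, [-1, 0, 3], 0],
    [255, [-0.5, 0, 3], 0],
    [255, [-0.5, 0, 2.5], 0],
    [255, [-0.5, 0, 2.5], 0],
    [255, [-0.5, 0, 2], 0],
    [255, [0, 0, 2], 0],
    [255, [0, 0, 2], 0],
  ],
)

```text
time: 10.1
tool_pos: [0.4819, 0.1938, 0.1393]
ee_rot: [3.141, 0.0, -0.055]
wrist_force: [0.2, 0.5, 1.5]
width: 0.0003
finger_force: 0.7
```

carry_out(
  increments=[
    [255, [0, 0, 1.5], 0],
    [255, [0, 0, 1.5], 0],
    [255, [0, 0, 1], 0],
    [255, [0, 0, 1], 0],
    [255, [0, 0, 1], 0],
    [255, [0, 0, 1], 0],
    [255, [0, 0, 0], 0],
  ],
)

```text
time: 10.8
tool_pos: [0.4818, 0.1939, 0.1328]
ee_rot: [3.141, 0.0, -0.055]
wrist_force: [-1.3, -1.7, 3.8]
width: 0.0005
finger_force: 1.8
```

```bash
python3 -c "from h import *;where()"
```

```text
t 10.8 box xyz mm [-45.3  -0.6 132.8] rot [ 3.1414e+00  4.0000e-04 -5.4900e-02] F [-1.3 -1.7  3.8] 0.0005
```

carry_out(
  increments=[
    [255, [0, 0, 1], 0],
    [255, [0, 0, 1], 0],
    [255, [0, 0, 1], 0],
    [255, [0, 0, 1], 0],
    [255, [0, 0, 0.5], 0],
    [255, [0, 0, 0], 0],
  ],
)

```text
time: 11.4
tool_pos: [0.4819, 0.1939, 0.1325]
ee_rot: [-3.141, -0.002, -0.055]
wrist_force: [-8.8, -2.0, 18.7]
width: 0.0006
finger_force: 9.7
```

The stop is firm: 19 N and no further motion. I'll retreat and check.

carry_out(
  increments=[
    [255, [0, 0, -5], 0],
    [255, [0, 0, -15], 0],
    [255, [0, 0, -40], 0],
    [255, [0, 0, -45], 0],
    [255, [-40, 0, -20], 0],
    [255, [-45, 0, 0], 0],
    [255, [-45, 0, 0], 0],
    [255, [0, 0, 0], 0],
  ],
)

```text
time: 12.2
tool_pos: [0.3489, 0.2013, 0.254]
ee_rot: [-3.14, -0.001, -0.052]
wrist_force: [0.3, 0.1, -0.3]
width: 0.0004
finger_force: 0.0
```

```bash
python3 - <<'E'
from h import *
where()
import cv2
a=robot.snapshot("scene")[150:400,255:455];cv2.imwrite("pics/c6.png",cv2.resize(a,None,fx=2.4,fy=2.4,interpolation=cv2.INTER_CUBIC))
E
```

```text
t 12.2 box xyz mm [-178.4   -0.5  254. ] rot [-3.1403e+00 -1.1000e-03 -5.2100e-02] F [ 0.3  0.1 -0.3] 0.0004
```

View pics/c6.png

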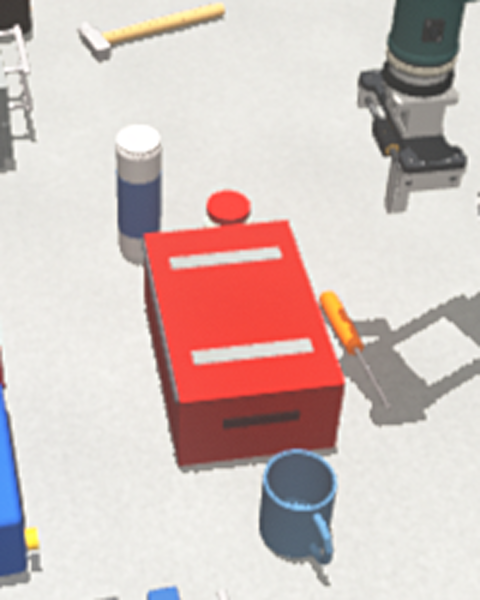

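The lid sits flat on the rim (crop (245,300)), nothing else has moved, and the robot is clear.

```bash
python3 -c "from bench import robot;print(robot.close_job())"
```

```text
the job is handed in; nothing more can be done
None
```

The flap is folded flat and the lid was eased fully shut over it. In the last picture nothing else had moved; the job was handed in about 12 s into the 54 s limit, with the robot clear of everything.

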